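# Flip the upturned cover against the assembly plate

## Robot

A 7-joint arm with a two-finger parallel gripper is mounted at the origin on the work surface. World frame = base frame: x ahead of the robot, y to its left, z up, the work surface at z = 0. Lengths are in m, angles in rad, forces in N, time in s.
With the tool pointing down it reaches from about 0.425 to 0.975 m from the base axis. Payload 16.7 kg.
Tool frame: the origin (TCP) lies midway between the tips of the shut fingers; the grasp point (between the pads) lies 19 mm behind it; z points along the fingers, y is the line along which they close (so a half turn about z gives the same grasp; the last joint's range is limited). The gripper opens to 85 mm and grips with 20 to 120 N. Pads are 22 mm wide; open, the fingers measure 114 mm over their backs; the gripper's body (76 mm by 85 mm) begins 54 mm behind the grasp point. The pads swing forward as they close: fully open they stand 13 mm farther back than shut.
Start: joints at [-1.304, 0.426, 0.074, 1.606, -0.034, 1.111, -0.067], TCP at [0.273, 0.617, 0.231] pointing down, gripper open.
Joint ranges: [-2.85, 2.85], [-0.5, 2.14], [-1.23, 1.37], [0.21, 2.46], [-1.02, 4.16], [0.16, 2.05], [-2.73, 2.73]. Speed limits (rad/s): [1.89, 1.89, 2.39, 2.39, 3.01, 3.01, 3.01].

## Interface

Orientations are given as a rotation vector (axis times angle).
In Python, from plant import * gives the robot as it stands. The module is installed in compiled form; this text tells all that it offers. Calls block until the motion is done:
- reach(position, orientation): joint-space move of the TCP to a pose.
- movel(position, orientation=None, max_speed=0.15, guard=None): straight line of the TCP; orientation=None keeps the orientation; max_speed is the mean speed in m/s. With guard (N) it stops when the force on the tool has changed by that much, and returns True; else False.
- set_joints(angles): joint-space move.
- set_gripper(opening): finger opening in m; the grip force is fixed at half the most; returns when the fingers have stopped.
- wait(seconds).
- solve_ik(position, orientation): joint angles nearest the present ones, or None.
- sense(): the state.
- capture(name): name is "scene" or "side" or "wrist"; returns the picture (420x560x3 uint8, red, green, blue); there is no depth.
- camera_model(name): a dict with "K" (3x3 intrinsics, pixels), "R" (3x3) and "t" (3): a world point X has camera coordinates R X + t; the wrist camera has in their place "tool_from_camera" (4x4, takes a point from camera to tool coordinates, whose origin is the TCP and whose axes are the flange's). Camera axes: x right, y down, z forward; pixel columns grow to the right and rows downward; lengths in m; the calibration is good to about 2 mm. A picture is of the moment at which its call begins: read the wrist's pose just before it. camera_model takes no time and is no camera call.
A pose or a line that the arm cannot do raises PlanningError and nothing moves.
- close_job(): hands the job in; it is judged then, once.
The state is a dict: "time_s": time; "qpos": joint angles; "qd": joint speeds; "joint_torque": joint torques, N m; "position": TCP position; "tool_rot": TCP orientation; "force": force on the tool from outside, world axes, zero at the start; "moment": the same for the moment, N m; "finger_gap": finger opening in m; "grasp_force": force on a finger pad.
Only numpy, scipy, OpenCV 4.12 (cv2) and the standard library are available. Lean on these libraries where they do the work, as an engineer would, in place of code of your own. Each camera call takes 0.05 s, during which the arm holds its last target. There are 200 camera calls.

## Task

The blue cover that lies upside down, open side down, has to be open side up for the next assembly step. Do not pick it up: push it flat against the long side of the grey raised plate next to it, tip it up on edge there and over so that it flips onto the plate, open side up; then push it on until all of it lies on the plate with nothing hanging over the side. Leave the other blue cover and everything else where it is.

Things in the scene. Friction and masses are not known exactly. Their poses are not given: they have to be found in the camera images.
- plate: fixed grey raised plate on the table, 280 (x) x 150 (y) x 12 mm, with square upright sides. Origin at the centre of its underside, on the table; its long sides are at y = +75 and -75 mm, its top 12 mm above the table. The cover lies beside one long side, the twin beside the other.
- cover: blue tray-shaped cover to turn over, 60-105 g, 96 (x) x 80 (y) x 14 mm, lying open side down. Its long sides are upright from 7 to 14 mm above the table; below, a 45 degree bevel draws in to 66 mm at the rim. One roughly faces the plate. Origin: centre of the open rim; z to the closed face (down once turned). Pushed in and up at the far side it swings up about the plate's top edge; past upright it falls over.
- twin: the same blue cover, but already the right way up (open side up, black inside with four white posts visible), on the table beside the plate's other long side; bystander. Origin at the centre of its underside, z up.
- gadget_a: finished toy-car-like gadget, black with a blue top, about 58 x 36 x 26 mm, origin at the centre of its underside; bystander, standing on the plate near its +x end, its origin 105 to 115 mm along the plate's x, within 20 mm of the plate's middle in y.
- gadget_b: finished toy-car-like gadget, black with a blue top, about 58 x 36 x 26 mm, origin at the centre of its underside; bystander behind the plate.
- gadget_c: finished toy-car-like gadget, black with a blue top, about 58 x 36 x 26 mm, origin at the centre of its underside; bystander behind the plate.
- carton: small black carton, 50 x 50 x 40 mm, origin at the centre of its underside; bystander behind the plate
- driver: screwdriver lying flat on the table to the left, about 0.2 m long along its x; bystander
- cup: white paper cup, 76 mm across, 100 mm tall, origin at the centre of its underside; bystander behind the plate
- tape: yellow roll of tape lying flat, 90 mm across, 24 mm high, origin at the centre of its underside; bystander to the right
- cover_c0 (a point): the +x, +y corner of the cover's 96 x 80 mm outline (cover's own axes), 10.5 mm along its z from the open rim
- cover_c1 (a point): the +x, -y corner of the cover's 96 x 80 mm outline (cover's own axes), 10.5 mm along its z from the open rim
- cover_c2 (a point): the -x, +y corner of the cover's 96 x 80 mm outline (cover's own axes), 10.5 mm along its z from the open rim
- cover_c3 (a point): the -x, -y corner of the cover's 96 x 80 mm outline (cover's own axes), 10.5 mm along its z from the open rim
There are look-alikes about, which are no part of the job. What is shaped like the cover but red or yellow is not meant.

How it is judged:
On the way, in this order (a step that is already met when the one before it is completed fails the run):
1. the cover, still lying open side down, is pushed up square against a long side of the plate (angle between cover's own z axis and vertical below 0.35 rad and angle between the x axis of cover and the x axis of plate, either way round below 0.15 rad and (y of cover in the frame of plate between 0.105 and 0.12 m or y of cover in the frame of plate between -0.12 and -0.105 m)).
2. the cover stands tipped up on edge at the side of the plate, its lower edge not raised above the plate's top (angle between cover's own z axis and vertical between 1 and 2.1 rad and height (world z) of any of cover_c0, cover_c1, cover_c2, cover_c3 below 0.02 m and (y of cover in the frame of plate between 0.04 and 0.13 m or y of cover in the frame of plate between -0.13 and -0.04 m)).
At the end, for the whole second after the job is handed in: The cover lies flat on the plate (within 0.1 rad, 3 mm in height), open side up, at rest, with all four corners within the plate's outline (2 mm tolerance) (angle between cover's own z axis and vertical above 3.04 rad and height (world z) of cover between 0.023 and 0.029 m and y of cover_c0 in the frame of plate between -0.077 and 0.077 m and x of cover_c0 in the frame of plate between -0.142 and 0.142 m and y of cover_c1 in the frame of plate between -0.077 and 0.077 m and x of cover_c1 in the frame of plate between -0.142 and 0.142 m and y of cover_c2 in the frame of plate between -0.077 and 0.077 m and x of cover_c2 in the frame of plate between -0.142 and 0.142 m and y of cover_c3 in the frame of plate between -0.077 and 0.077 m and x of cover_c3 in the frame of plate between -0.142 and 0.142 m and linear speed of cover below 0.02 m/s and angular speed of cover below 0.2 rad/s); the robot touches nothing.
It fails at once if the cover is lifted clear: all its corners more than 30 mm above the table (height (world z) of each of cover_c0, cover_c1, cover_c2, cover_c3 above 0.03 m).
It fails at once if the other blue cover is shifted more than 20 mm (distance of twin from where it was at the start of the episode above 0.02 m).
It fails at once if the gadget standing on the plate is shifted more than 20 mm (distance of gadget_a from where it was at the start of the episode above 0.02 m).
It fails at once if another thing on the table is shifted more than 20 mm (distance of any of gadget_b, gadget_c, carton, driver, cup, tape from where it was at the start of the episode above 0.02 m).
It also fails if it takes over 61 s, if anything falls off the work surface, if the arm or the gripper's body presses on something with over 40 N, if the wrist force passes 120 N, or if a joint passes its speed limit or range.

## Working session

There is one attempt and no reset: what is moved stays moved. The work goes in short steps, each a Python script; the robot and the scene stay as the last script left them, time stands still between calls to the robot, and variables do not carry over. Pictures are saved under pics/ and viewed, at most 10 in all, crops included, and the job is handed in when it is done.

```bash
mkdir -p pics; python3 - <<'E'
from plant import *
import cv2, numpy as np
for n in ("scene","side"):
    im=capture(n); cv2.imwrite(f"pics/{n}0.png",cv2.cvtColor(im,cv2.COLOR_RGB2BGR))
    m=camera_model(n); print(n,np.round(m["K"],1).tolist(),"pos",np.round(-np.array(m["R"]).T@np.array(m["t"]),3),np.round(m["R"],3).tolist())
s=sense(); print(s["time_s"],s["position"],s["tool_rot"],s["finger_gap"]); print(camera_model("wrist"))
E
```

```text
scene [[461.8, 0.0, 278.4], [0.0, 461.8, 210.7], [0.0, 0.0, 1.0]] pos [ 1.069 -0.605  1.017] [[0.785, 0.619, -0.012], [0.474, -0.614, -0.632], [-0.398, 0.49, -0.775]]
side [[525.0, 0.0, 276.0], [0.0, 525.0, 214.0], [0.0, 0.0, 1.0]] pos [ 0.211 -0.904  1.012] [[0.934, -0.356, 0.01], [-0.242, -0.654, -0.716], [0.262, 0.667, -0.698]]
0.1 [0.27253705 0.61714878 0.23068639] [-6.48473568e-01 -3.07376475e+00  1.74513200e-03] 0.08539219466947381
{'K': array([[351.77650243,   0.        , 283.3859681 ],
       [  0.        , 351.77650243, 209.93465551],
       [  0.        ,   0.        ,   1.        ]]), 'tool_from_camera': array([[-1.14217765e-04, -9.50511292e-01, -3.10689992e-01,
         7.91832380e-02],
       [ 9.99999727e-01, -3.35484865e-04,  6.58741587e-04,
        -5.85450252e-04],
       [-7.30373107e-04, -3.10689832e-01,  9.50511070e-01,
        -1.41051318e-01],
       [ 0.00000000e+00,  0.00000000e+00,  0.00000000e+00,
         1.00000000e+00]])}
```

View pics/scene0.png

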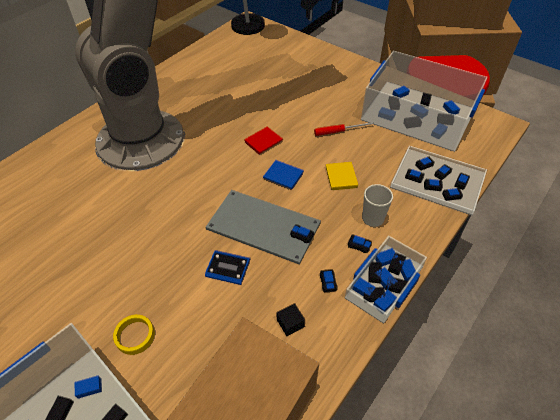

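View pics/side0.png

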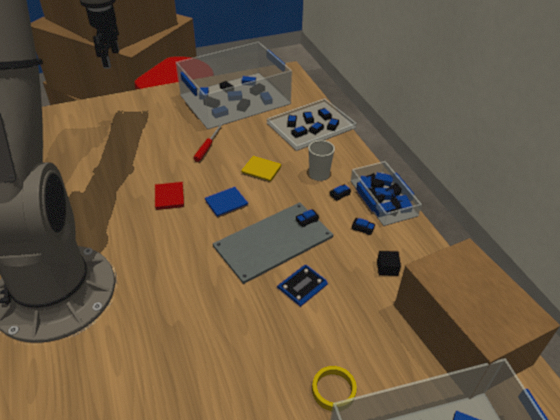

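Both views show the only blue upside-down cover, at scene (284,175) and side (226,201), on the far side of the grey plate. The open twin, with four white posts, is at scene (228,267) and side (302,285). The red (264,140) and yellow (342,175) look-alikes are not meant. Next I confirm this in a crop and measure from both views.

```bash
cat > h.py <<'E'
from plant import *
import cv2, numpy as np
from scipy.optimize import least_squares
from scipy.spatial.transform import Rotation as Rn
def mask(n,im,what,ctr):
    hsv=cv2.cvtColor(im,cv2.COLOR_RGB2HSV)
    if what=="blue": m=cv2.inRange(hsv,(100,120,40),(130,255,255))
    else: m=cv2.inRange(hsv,(75,8,50),(110,90,190))
    _,l=cv2.connectedComponents(cv2.morphologyEx(m,cv2.MORPH_OPEN,np.ones((2,2),np.uint8)))
    return (l==l[ctr[1],ctr[0]]).astype(np.uint8)
def corners(m):
    c=max(cv2.findContours(m,cv2.RETR_EXTERNAL,cv2.CHAIN_APPROX_NONE)[0],key=cv2.contourArea)
    return cv2.convexHull(c)[:,0].astype(float)
def proj(M,X): 
    c=X@np.array(M["R"]).T+np.array(M["t"]); p=c@np.array(M["K"]).T; return p[:,:2]/p[:,2:]
def unproj(M,p,z):
    d=np.array(M["R"]).T@np.linalg.solve(M["K"],[p[0],p[1],1]); o=-np.array(M["R"]).T@np.array(M["t"])
    return o+d*(z-o[2])/d[2]
E
python3 - <<'E'
from h import *
ims={n:capture(n) for n in("scene","side")}; M={n:camera_model(n) for n in ims}
seeds={"cover":("blue",{"scene":(284,175),"side":(226,201)}),"plate":("grey",{"scene":(250,222),"side":(262,245)})}
# silhouette hull fit: model points hull vs mask hull, both views, x,y,z-offset,yaw
def box(w,d,z0,z1,d0=None):
    return np.array([[sx*w/2,sy*d/2,z] for z in(z0,z1) for sx in(-1,1) for sy in(-1,1)])
models={"cover":np.vstack([box(.096,.08,.007,.014),box(.096,.066,0,.007)]),"plate":box(.28,.15,0,.012)}
for k,(col,s) in seeds.items():
    H={n:corners(mask(n,ims[n],col,s[n])) for n in ims}
    for n in H: print(k,n,len(H[n]),cv2.contourArea(H[n].astype(np.float32)),H[n].min(0),H[n].max(0))
    ctr=unproj(M["scene"],H["scene"].mean(0),.01)
    for fz in (0,1):
      def res(p):
        X=models[k]@Rn.from_euler('z',p[2]).as_matrix().T+[p[0],p[1],p[3] if fz else 0]
        r=[]
        for n in H:
            h=cv2.convexHull(proj(M[n],X).astype(np.float32))
            r+=[cv2.pointPolygonTest(h,(float(a),float(b)),True) for a,b in H[n]]
            hm=H[n].astype(np.float32).reshape(-1,1,2)
            r+=[cv2.pointPolygonTest(hm,(float(a),float(b)),True) for a,b in h[:,0]]
        r=np.array(r); return np.concatenate([r]) 
      best=None
      for y0 in np.linspace(-1.5,1.5,9):
        q=least_squares(lambda p:np.pad(res(p),(0,max(0,90-len(res(p)))))[:90],[ctr[0],ctr[1],y0,0],diff_step=1e-3,loss='soft_l1',x_scale=[.01,.01,.1,.01])
        if best is None or q.cost<best.cost: best=q
      print(k,fz,np.round(best.x,4),best.cost)
    print("ctr",ctr)
s=ims["scene"][130:290,190:400]; cv2.imwrite("pics/crop.png",cv2.cvtColor(cv2.resize(s,None,fx=3.7,fy=3.7,interpolation=cv2.INTER_CUBIC),cv2.COLOR_RGB2BGR))
for n,p in (("gadget","scene"),):print(unproj(M["scene"],(302,234),.025),unproj(M["side"],(308,217),.025))
E
```

```text
cover scene 15 643.5 [264. 162.] [303. 189.]
cover side 18 675.0 [207. 189.] [247. 216.]
cover 0 [0.477  0.1501 0.1581 0.    ] 20.292371595247
cover 1 [ 0.4767  0.1518  0.1618 -0.0021] 19.875384012351816
ctr [0.48529856 0.14925746 0.01      ]
plate scene 4 234221.0 [0. 0.] [559. 419.]
plate side 4 234221.0 [0. 0.] [559. 419.]
plate 0 [ 0.6589 -0.5803  0.1532  0.    ] 2905.1373642226677
plate 1 [ 0.537  -0.2701 -2.9988  0.7146] 2641.56845669201
ctr [0.55097998 0.03774142 0.01      ]
[ 0.65815023 -0.00147237  0.025     ] [ 6.57286013e-01 -4.00395918e-04  2.50000000e-02]
```

View pics/crop.png

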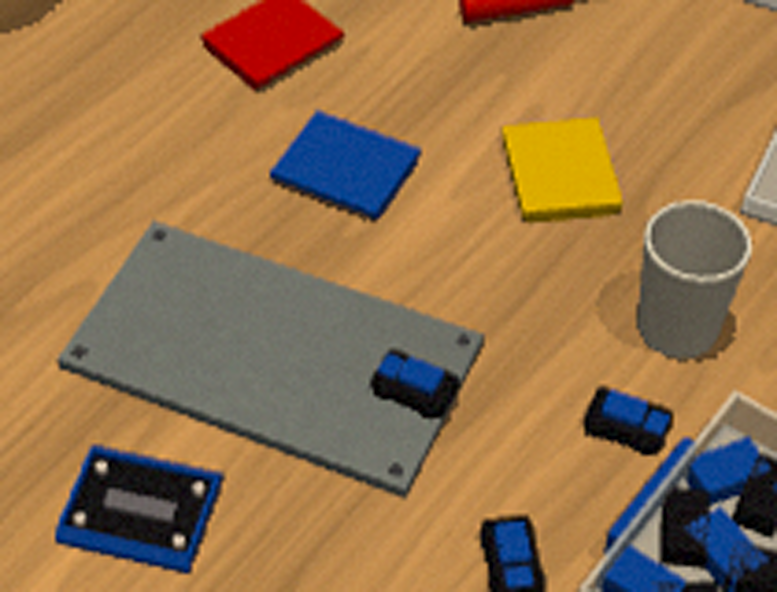

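The crop confirms it: a plain blue closed-face-up cover at (345,165) is the one meant, and the open twin at (140,510) is the bystander. I'll move over it and refine both poses with the wrist camera.

```bash
cat >> h.py <<'E'
def down(yaw,lean=0.):
    # tool x = plate +y (horizontal dir yaw+90deg), tool z down; lean: fingers point toward the plate by lean
    x=np.array([-np.sin(yaw),np.cos(yaw),0]); z=np.array([0,0,-1.])
    zz=np.cos(lean)*z-np.sin(lean)*x; xx=np.cos(lean)*x+np.sin(lean)*z
    return Rn.from_matrix(np.c_[xx,np.cross(zz,xx),zz]).as_rotvec()
def wristM(s):
    W=camera_model("wrist"); T=np.eye(4); T[:3,:3]=Rn.from_rotvec(s["tool_rot"]).as_matrix(); T[:3,3]=s["position"]
    C=np.linalg.inv(T@W["tool_from_camera"]); return {"K":W["K"],"R":C[:3,:3],"t":C[:3,3]}
def comp(im,what,seed):
    hsv=cv2.cvtColor(cv2.GaussianBlur(im,(3,3),0),cv2.COLOR_RGB2HSV)
    m=cv2.inRange(hsv,(100,120,40),(130,255,255)) if what=="blue" else cv2.inRange(hsv,(0,0,50),(179,62,200))
    l=cv2.connectedComponents(m)[1]; s=(int(round(seed[0])),int(round(seed[1])))
    return (l==l[s[1],s[0]]).astype(np.uint8)
def rect(M,m,z):
    c=max(cv2.findContours(m,cv2.RETR_EXTERNAL,cv2.CHAIN_APPROX_NONE)[0],key=cv2.contourArea)[:,0]
    w=np.array([unproj(M,p,z)[:2] for p in c])*1000
    (cx,cy),(a,b),t=cv2.minAreaRect(w.astype(np.float32))
    if a<b: a,b,t=b,a,t+90
    t=(t+90)%180-90
    return np.array([cx,cy])/1000,np.round([a,b],1),np.deg2rad(t)
E
python3 - <<'E'
from h import *
sc=camera_model("scene")
P=np.array([unproj(sc,(190+(a-1.3)/3.7,130+(b-1.3)/3.7),.012) for a,b in((155,223),(484,338),(405,490),(62,360))])
print(P.mean(0),np.linalg.norm(np.diff(P,axis=0),axis=1),[np.arctan2(*(P[i]-P[j])[1::-1]) for i,j in((1,0),(2,3))])
reach([0.52,0.13,0.25],down(.16))
for i,(x,y) in enumerate([(0.52,0.13),(0.48,0.19)]):
    if i: movel([x,y,.25])
    wait(.2); s=sense(); im=capture("wrist"); M=wristM(s)
    cv2.imwrite(f"pics/w{i}.png",cv2.cvtColor(im,cv2.COLOR_RGB2BGR))
    for k,what,c,zz in(("cover","blue",(.477,.15,.014),(.014,)),("plate","grey",(.55,.04,.012),(.012,))):
        for z in zz: 
            px=proj(M,np.array([c]))[0]; print(k,px,rect(M,comp(im,what,px),z))
print(s["time_s"],s["qpos"])
E
```

```text
[ 0.54848944 -0.03059179  0.012     ] [0.27864991 0.14730401 0.27578657] [np.float64(0.23287189810462933), np.float64(0.23479912841422185)]
cover [246.26226949 147.43440059] (array([0.47379071, 0.15280653]), array([94.3, 78. ]), np.float64(0.16509320091283577))
plate [296.02452589 250.00017484] (array([ 0.54259894, -0.02806754]), array([402.8, 152.6]), np.float64(0.23830739415220828))
cover [274.53831852 204.84664888] (array([0.47353387, 0.15337578]), array([94.1, 78.2]), np.float64(0.15821913273090732))
plate [319.71324503 297.39069846] (array([ 0.54055481, -0.02884782]), array([266.5, 157.2]), np.float64(0.23789728398909288))
3.2583 [-0.96601075  0.15266927  0.52352429  1.95996873 -0.08741598  1.05084228
 -0.24551074]
```

View pics/w0.png

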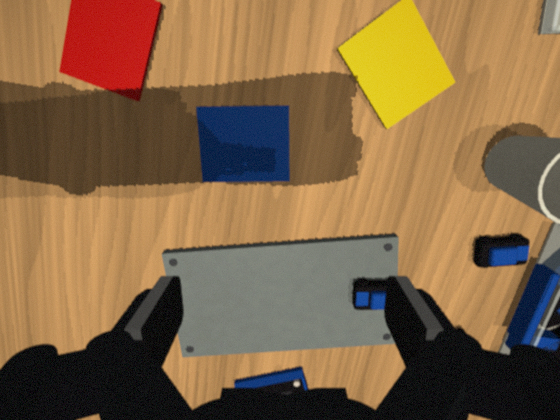

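```bash
cat >> h.py <<'E'
PC=np.array([0.5485,-0.0306]); YAW=0.235
EX=np.array([np.cos(YAW),np.sin(YAW)]); EY=np.array([-EX[1],EX[0]])
def W(x,y,z): return np.r_[PC+x*EX+y*EY,z]
def L(p): d=np.array(p[:2])-PC; return np.round([d@EX,d@EY,p[2]],4)
def st(tag=""):
    s=sense(); f=s["force"]; print(tag,round(s["time_s"],2),L(s["position"]),"F",np.round([f[:2]@EX,f[:2]@EY,f[2]],1),flush=True); return s
E
python3 - <<'E'
from h import *
im=cv2.cvtColor(cv2.imread("pics/w0.png"),cv2.COLOR_BGR2RGB)
x=np.array([.52,.13,.25]); M=wristM({"position":x,"tool_rot":down(.16)})
for p in((165,251),(397,235),(183,355)): print(L(unproj(M,p,.012)))
lean=np.deg2rad(10); R=down(YAW,lean)
reach(W(-.03,.280,.10),R); set_gripper(.05); st("above")
print(movel(W(-.03,.280,.03),max_speed=.1))
hit=movel(W(-.03,.280,-.02),max_speed=.02,guard=3); s=st(f"touch {hit}")
E
```

```text
[-0.1362  0.078   0.012 ]
[0.1358 0.0778 0.012 ]
[-0.1394 -0.071   0.012 ]
above 4.43 [-0.0297  0.2799  0.1005] F [ 0.4 -0.1 -0.1]
False
touch True 6.82 [-0.0299  0.28   -0.002 ] F [-2.2 -0.4 13.4]
```

```bash
python3 - <<'E'
from h import *
movel(W(-.03,.280,.0003),max_speed=.02); wait(.2); st("lift")
movel(W(-.03,.19,.0003),max_speed=.06,guard=6); st("near")
print(movel(W(-.03,.150,.0003),max_speed=.02,guard=4)); st("pushed")
im=capture("wrist"); cv2.imwrite("pics/p1.png",cv2.cvtColor(im,cv2.COLOR_RGB2BGR))
sc=camera_model("scene"); im=capture("scene"); cv2.imwrite("pics/s1.png",cv2.cvtColor(im,cv2.COLOR_RGB2BGR))
E
```

```text
lift 7.29 [-3.01e-02  2.80e-01  2.00e-04] F [-0.1 -0.4  0.3]
near 8.94 [-0.03    0.1903  0.0003] F [ 1.  -0.8 -0.3]
True
pushed 10.17 [-3.010e-02  1.656e-01  1.000e-04] F [0.3 3.5 4. ]
```

View pics/p1.png

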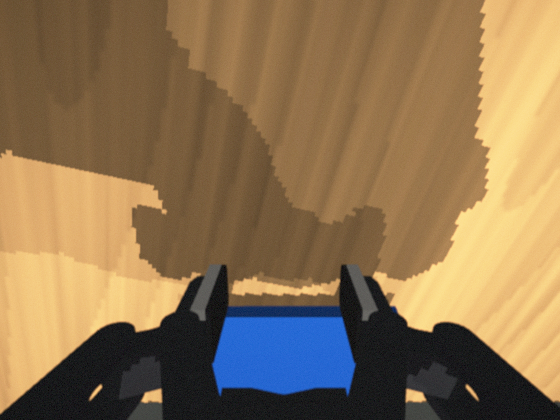

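The cover is against the fingers, with its far edge at row 308 and the fingertips at row 265 just beyond it. I'll check its pose in the scene and side cameras.

```bash
python3 - <<'E'
from h import *
im=capture("side"); a=im[160:300,190:350]; b=cv2.cvtColor(cv2.imread("pics/s1.png"),cv2.COLOR_BGR2RGB)[140:280,190:350]
o=np.hstack([cv2.resize(c,(400,350),interpolation=cv2.INTER_CUBIC) for c in(b,a)]); cv2.imwrite("pics/c2.png",cv2.cvtColor(o,cv2.COLOR_RGB2BGR)); st()
E
```

```text
10.32 [-3.020e-02  1.655e-01  1.000e-04] F [-0.4  3.6  3.3]
```

View pics/c2.png

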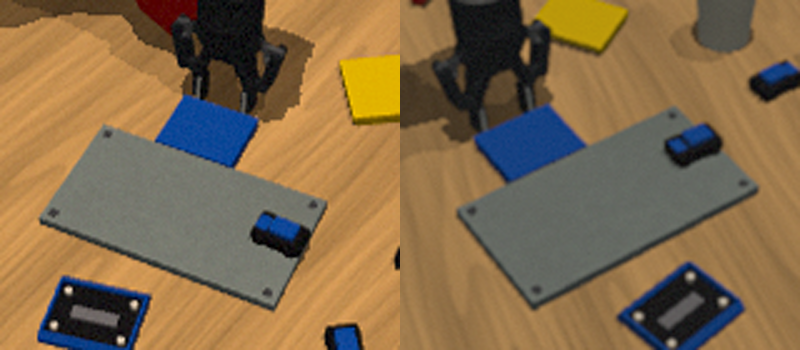

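The cover lies square and flush on the plate's long side, clear of the gadget. Now the tip-up arc, first part.

```bash
cat >> h.py <<'E'
YC=.0753; B=.003
def lean_of(t): return np.deg2rad(max(5,min(10+t,45-t)))   # t deg
def tcp_at(t,press,below):
    c,s=np.cos(np.deg2rad(t)),np.sin(np.deg2rad(t)); R=np.array([[c,-s],[s,c]])
    pts=np.array([[.080,-.005],[.073,-.012]])@R.T+[YC,.012]
    f=lean_of(t); n=np.array([np.cos(f),-np.sin(f)]); u=np.array([np.sin(f),np.cos(f)])
    k=pts@n; i=k.argmax()
    lead=n*(k[i]-press)+u*((pts[i]@u)-below)
    return lead+.011*n-B*u, f
def go(t,press,below,x=-.030,v=.03):
    (y,z),f=tcp_at(t,press,below); movel(W(x,y,z),down(YAW,f),max_speed=v)
E
python3 - <<'E'
from h import *
print(tcp_at(0,0.0,.002))
for t in (30,60,100): (y,z),f=tcp_at(t,0,.006); print(t,y,z,solve_ik(W(-.03,y,z),down(YAW,f)) is not None)
go(0,.0010,.0022,v=.02); st(0)
for t in range(2,13,2):
    go(t,.0015-.00005*t,.0022+.0003*t); st(t)
for n in("side","scene"):
    im=capture(n); cv2.imwrite(f"pics/t_{n}.png",cv2.cvtColor(im,cv2.COLOR_RGB2BGR))
a=cv2.imread("pics/t_side.png")[160:300,190:350]; b=cv2.imread("pics/t_scene.png")[140:280,190:350]
cv2.imwrite("pics/t1.png",np.hstack([cv2.resize(c,(400,350),interpolation=cv2.INTER_CUBIC) for c in(b,a)]))
E
```

```text
(array([0.16526464, 0.00016583]), np.float64(0.17453292519943295))
30 0.15537784498601218 0.03612953104834844 True
60 0.13236604483969355 0.05929538902321408 True
100 0.08461511606074085 0.07605027864884438 True
0 10.57 [-3.010e-02  1.653e-01  1.000e-04] F [-1.7 10.1  3.1]
2 10.82 [-0.0299  0.165   0.002 ] F [-1.3 10.3  2.8]
4 11.07 [-0.0298  0.1646  0.0039] F [-0.8 11.2  1.9]
6 11.32 [-0.0298  0.1639  0.0058] F [-0.8 10.2  0.3]
8 11.57 [-0.0299  0.1626  0.0078] F [-0.2  8.3 -0.1]
10 11.82 [-0.0302  0.1611  0.0098] F [-0.  -0.3 -0.7]
12 12.07 [-0.0301  0.1603  0.0117] F [ 0.2 -0.1 -0.2]
```

View pics/t1.png

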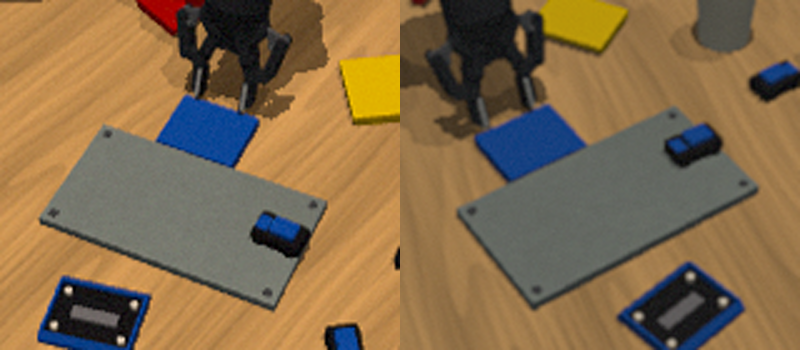

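The finger slid up the wall without tipping the cover, which is still flat and flush. I'll check the real fingertip geometry against the earlier wrist picture by projecting it.

```bash
python3 - <<'E'
from h import *
W_=camera_model("wrist"); C=np.linalg.inv(W_["tool_from_camera"])
pr=lambda p: np.round((lambda c:(W_["K"]@c)[:2]/c[2])(C[:3,:3]@np.array(p)+C[:3,3]),0)
for x in(-.011,.011):
    for z in(-.003,-.02): print("tip",x,z,pr([x,.025,z]),pr([x,.0395,z]))
M=wristM({"position":W(-.0301,.1656,.0001),"tool_rot":down(YAW,np.deg2rad(10))})
for z in(.014,.007): print("far edge",z,np.round(proj(M,np.array([W(-.03,y,z) for y in(.1545,.1555,.158)])),0).tolist())
a=cv2.imread("pics/p1.png")[240:420,140:420]; im=cv2.resize(a,None,fx=2.8,fy=2.8,interpolation=cv2.INTER_CUBIC); cv2.imwrite("pics/p1c.png",im)
st()
E
```

```text
tip -0.011 -0.003 [339. 306.] [371. 306.]
tip -0.011 -0.02 [345. 329.] [381. 329.]
tip 0.011 -0.003 [341. 262.] [375. 262.]
tip 0.011 -0.02 [348. 281.] [385. 281.]
far edge 0.014 [[284.0, 322.0], [284.0, 320.0], [284.0, 316.0]]
far edge 0.007 [[284.0, 310.0], [284.0, 309.0], [284.0, 304.0]]
 12.17 [-0.0301  0.1601  0.0118] F [ 0.9 -0.2 -0.8]
```

View pics/p1c.png

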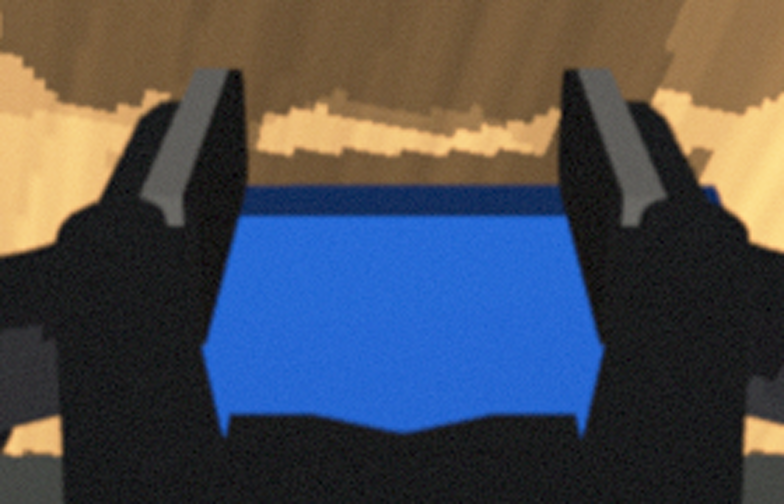

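The crop shows the fingertips (rows 70–225) behind the cover's far wall, band rows 185–215, as predicted. The lead corner was only about 1.5 mm under the bevel edge. I'll retry lower, with less lean and more press, and track the cover's far edge numerically in the wrist view.

```bash
cat >> h.py <<'E'
import h as H_ if False else None
E
sed -i '$d' h.py; cat >> h.py <<'E'
LEAN=[7.]
def lean_of(t):
    return np.deg2rad(max(5,min(LEAN[0]+max(0,t-10)*1.5,45-t)))
def edge_rows(s=None):
    s=sense(); im=capture("wrist"); hsv=cv2.cvtColor(cv2.GaussianBlur(im,(3,3),0),cv2.COLOR_RGB2HSV)
    m=cv2.inRange(hsv,(100,110,30),(130,255,255))[:,275:295].mean(1)>128
    r=np.flatnonzero(m); return (r[0] if len(r) else None), wristM(s)
def pred_row(M,t,yc):
    c,s=np.cos(np.deg2rad(t)),np.sin(np.deg2rad(t)); y,z=np.array([[c,-s],[s,c]])@[.080,-.005]
    return proj(M,W(-.03,yc+y,.012+z)[None])[0,1]
def set_yc(v):
    global YC; YC=v
E
cat > tip.py <<'E'
import sys; from h import *
import h
f=lean_of(0)
movel(W(-.03,.19,.02),down(YAW,f),max_speed=.1)
movel(W(-.03,.19,-.01),max_speed=.02,guard=2.5); s=st("touch")
wait(.2); z0=s["position"][2]+.0015
movel(W(-.03,.19,z0),max_speed=.02); wait(.1); st("free")
movel(W(-.03,.172,z0),max_speed=.06,guard=5)
print(movel(W(-.03,.150,z0),max_speed=.015,guard=4)); s=st("contact"); y=L(s["position"])[1]
base=z0-tcp_at(0,0,0)[0][1]   # z difference => below
below=-base/np.cos(f)
h.YC=.0753+(y-tcp_at(0,0,below)[0][0]); print("YC",h.YC,"below",below)
go(0,.002,below,v=.02); r,M=edge_rows(); off=r-pred_row(M,0,h.YC); st(f"press row {r} off {off:.1f}")
for t in np.arange(1,15.1,1.):
    go(t,.002,below,v=.02); r,M=edge_rows()
    ts=np.arange(0,25,.5); th=ts[np.argmin([abs(pred_row(M,q,h.YC)+off-r) for q in ts])]
    st(f"t {t} row {r} pred {pred_row(M,t,h.YC)+off:.0f} theta~{th}")
    if abs(r-pred_row(M,t,h.YC)-off)>14: print("lost"); break
E
python3 tip.py
```

```text
touch 13.75 [-0.03    0.1899 -0.0023] F [-2.   1.3  8.9]
free 14.3 [-0.0301  0.19   -0.0009] F [-0.1 -0.1 -0.4]
True
contact 15.42 [-0.0301  0.1659 -0.0009] F [0.3 1.9 1.9]
YC 0.07577241945377197 below 0.0034858569000307707
press row 309 off 0.6 15.72 [-0.0301  0.1656 -0.0007] F [-1.9 12.8 -0.4]
t 1.0 row 309 pred 309 theta~1.0 16.02 [-0.0301  0.1656  0.0007] F [-1.3 12.8 -0.2]
t 2.0 row 309 pred 309 theta~2.0 16.32 [-0.03    0.1657  0.0021] F [-2.1 11.7 -0.5]
t 3.0 row 309 pred 309 theta~3.0 16.62 [-0.03    0.1657  0.0036] F [-1.6 10.6  0.1]
t 4.0 row 309 pred 309 theta~4.0 16.92 [-0.03    0.1656  0.005 ] F [-1.7 12.2 -0.7]
t 5.0 row 308 pred 309 theta~4.5 17.22 [-0.03    0.1656  0.0064] F [-0.7 10.6 -0.3]
t 6.0 row 308 pred 309 theta~6.0 17.52 [-0.03    0.1655  0.0078] F [-1.5 12.1  0. ]
t 7.0 row 308 pred 309 theta~7.0 17.82 [-0.03    0.1654  0.0092] F [-1.8 10.7  0.6]
t 8.0 row 307 pred 309 theta~7.5 18.12 [-0.03    0.1653  0.0106] F [-1.8 11.2  1.9]
t 9.0 row 307 pred 308 theta~8.5 18.42 [-0.03    0.1652  0.012 ] F [-1.7 11.4  0.7]
t 10.0 row 307 pred 308 theta~9.5 18.72 [-0.03    0.165   0.0134] F [-1.9 10.   1.1]
t 11.0 row 306 pred 309 theta~10.0 19.02 [-0.03    0.1646  0.0145] F [-1.2  9.7  1.3]
t 12.0 row 305 pred 309 theta~10.5 19.32 [-0.0299  0.1642  0.0157] F [-1.6 10.3  2.1]
t 13.0 row 304 pred 309 theta~11.0 19.62 [-0.0299  0.1637  0.0169] F [-2.2 10.4  1.4]
t 14.0 row 303 pred 309 theta~12.0 19.92 [-0.0299  0.1633  0.018 ] F [-1.9  9.6  1. ]
t 15.0 row 302 pred 309 theta~12.5 20.22 [-0.0298  0.1628  0.0192] F [-0.8  9.8  1.9]
```

The cover is following. Once the lean grows, the bevel's rim edge also comes into the camera's view, which explains the 6 px drift. I'll add the rim to the prediction and continue.

```bash
cat >> h.py <<'E'
def pred_row(M,t,yc):
    c,s=np.cos(np.deg2rad(t)),np.sin(np.deg2rad(t)); p=np.array([[.080,-.005],[.073,-.012]])@np.array([[c,-s],[s,c]]).T
    return min(proj(M,W(-.03,yc+y,.012+z)[None])[0,1] for y,z in p)
E
cat > tip2.py <<'E'
import sys; import h; from h import *
h.YC=.07577; off=.6; a,b,dt=map(float,sys.argv[1:4]); b0,b1=.0035,.006
for t in np.arange(a,b+.01,dt):
    go(t,.002,b0+(b1-b0)*min(1,max(0,(t-15)/25)),v=.03); r,M=edge_rows()
    ts=np.arange(0,100,.5); th=ts[np.argmin([abs(pred_row(M,q,h.YC)+off-r) for q in ts])] if r else None
    p=pred_row(M,t,h.YC)+off; st(f"t {t} row {r} pred {p:.0f} theta~{th}")
    if r is None or abs(r-p)>15: print("lost"); break
E
python3 tip2.py 15 35 2
```

```text
t 15.0 row 302 pred 302 theta~15.0 20.52 [-0.0298  0.1627  0.0192] F [-2.   9.6  2. ]
t 17.0 row 299 pred 301 theta~16.5 20.82 [-0.0295  0.1618  0.0214] F [-0.2  9.9  3. ]
t 19.0 row 298 pred 299 theta~18.5 21.12 [-0.0293  0.1603  0.0236] F [-1.5 11.2  3.3]
t 21.0 row 298 pred 296 theta~21.5 21.42 [-0.03    0.1577  0.0258] F [1.  4.4 1.6]
t 23.0 row 299 pred 294 theta~25.0 21.72 [-0.03    0.1562  0.0287] F [0.  0.4 0.4]
t 25.0 row 299 pred 295 theta~26.5 22.02 [-0.0301  0.1558  0.0312] F [-0.3  0.7 -0.5]
t 27.0 row 313 pred 308 theta~28.5 22.48 [-0.0301  0.1523  0.0242] F [0.8 0.3 0.5]
t 29.0 row 297 pred 296 theta~29.5 23.08 [-0.0299  0.1547  0.0364] F [0.6 0.1 0.9]
t 31.0 row 297 pred 295 theta~31.5 23.38 [-0.03    0.1535  0.0388] F [ 0.3  1.1 -0.6]
t 33.0 row 294 pred 297 theta~32.0 23.68 [-0.03    0.1532  0.0413] F [-2.   5.1  2.6]
t 35.0 row 283 pred 297 theta~29.5 23.98 [-0.0299  0.1522  0.0439] F [-1.2  7.4  4.7]
```

```bash
python3 - <<'E'
from h import *
a=capture("side")[140:260,190:330]; b=capture("scene")[120:240,215:355]; c=capture("wrist")[200:420,140:420]
r=lambda i,w,h:cv2.resize(i,(w,h),interpolation=cv2.INTER_CUBIC)
o=np.vstack([np.hstack([r(b,400,343),r(a,400,343)]),np.hstack([r(c,326,256),np.zeros((256,474,3),np.uint8)])])
cv2.imwrite("pics/m1.png",cv2.cvtColor(o,cv2.COLOR_RGB2BGR)); st()
E
```

```text
24.13 [-0.03    0.1522  0.0438] F [-2.3  6.3  5. ]
```

View pics/m1.png

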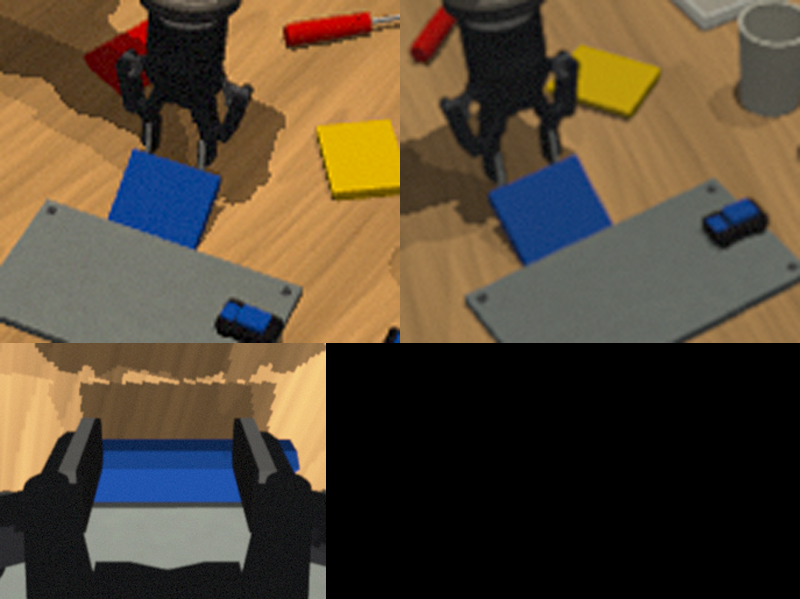

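The cover is tipped about 30°, clean and square. But the finger corner bears on the upright wall near its top edge (P/T bands at rows 450–470 of the montage), not under the bevel. I'll fit the exact tilt from those edges.

```bash
python3 - <<'E'
from h import *
s=sense(); M=wristM(s); rows=np.array([283,292,309,337.])
B_=np.array([[.073,-.012],[.080,-.005],[.080,.002],[0,.002]])
def pts(p):
    c,sn=np.cos(p[0]),np.sin(p[0]); return B_@np.array([[c,-sn],[sn,c]]).T+[p[1],p[2]]
f=lambda p:proj(M,np.array([W(-.03,y,z) for y,z in pts(p)]))[:,1]-rows
q=least_squares(lambda p:np.r_[f(p),(p[1]-.0755)/.004,(p[2]-.012)/.002],[.5,.0757,.012],x_scale=[.1,.01,.01]); print(np.rad2deg(q.x[0]),q.x[1:],f(q.x)); print(np.round(pts(q.x),4))
n=L(s["position"]); Rm=Rn.from_rotvec(s["tool_rot"]).as_matrix()
for b in(.003,.005): print("lead",L(s["position"]+Rm@[-.011,0,-b]))
for t in(30,60,90,100):
    for l in(5,-5,-15): print(t,l,solve_ik(W(-.03,.076+.08*np.cos(np.deg2rad(t)),.012+.08*np.sin(np.deg2rad(t))),down(YAW,np.deg2rad(l))) is not None,end=" ")
E
```

```text
33.73073040142824 [0.08092013 0.0097911 ] [-1.12654352  0.84502696  0.0711651   0.55747584]
[[0.1483 0.0403]
 [0.1502 0.0501]
 [0.1463 0.0559]
 [0.0798 0.0115]]
lead [-0.03    0.1419  0.0487]
lead [-0.03    0.1423  0.0506]
30 5 True 30 -5 True 30 -15 True 60 5 True 60 -5 True 60 -15 True 90 5 True 90 -5 True 90 -15 True 100 5 True 100 -5 True 100 -15 True
```

The fit shows the finger slid to the wall's top edge at the end. The earlier pose at t=27, deep under the rim, had held the cover stably with almost no force. I'll lower it, repeat, and stay deep from there.

```bash
cat >> h.py <<'E'
def tcp_at(t,press,below):
    c,s=np.cos(np.deg2rad(t)),np.sin(np.deg2rad(t)); R=np.array([[c,-s],[s,c]])
    pts=np.array([[.080,-.005],[.073,-.012]])@R.T+[YC,.012]
    f=lean_of(t); n=np.array([np.cos(f),-np.sin(f)]); u=np.array([np.sin(f),np.cos(f)])
    lead=n*((pts@n).max()-press)+u*((pts[0]@u)-below)   # below: always measured from P
    return lead+.011*n-B*u, f
E
python3 - <<'E'
import h; from h import *
h.YC=.07577
for t in(30,24,17,10,4): go(t,.001,.004,v=.1)
st("down")
E
sed -i 's/np.arange(1,15.1,1.)/np.arange(1,19.1,2.)/; s/v=.02); r,M=edge_rows()\n    ts/&/' tip.py
cat >> tip.py <<'E'
for t,bl in((21,.0045),(23,.006),(25,.008),(26,.011),(27,.014),(28,.016)):
    go(t,.001,bl,v=.03); r,M=edge_rows(); st(f"t {t} row {r} pred {pred_row(M,t,h.YC)+off:.0f}")
print("YC,off",h.YC,off)
E
python3 tip.py
```

```text
down 25.73 [-0.0294  0.167   0.0045] F [0.4 1.6 3.4]
touch 27.21 [-0.03    0.19   -0.0023] F [-1.6  0.3 10.1]
free 27.76 [-0.0301  0.19   -0.0009] F [-1.   0.8  0.8]
False
contact 29.82 [-0.03    0.1501 -0.0008] F [ 0.8 -0.3  0.4]
YC 0.05997224076083582 below 0.0034843906335262527
press row 308 off 3.0 30.12 [-0.03    0.148  -0.0005] F [-0.8 -0.1 -0.5]
t 1.0 row 306 pred 308 theta~0.0 30.43 [-0.03    0.1482  0.0009] F [0.1 0.6 0.2]
t 3.0 row 303 pred 308 theta~0.5 30.77 [-0.0299  0.1484  0.0038] F [ 0.3 -0.2 -0.3]
t 5.0 row 302 pred 308 theta~2.0 31.11 [-0.03    0.1483  0.0065] F [ 0.4  0.1 -1. ]
t 7.0 row 295 pred 307 theta~0.5 31.45 [-0.03    0.1481  0.0093] F [-0.2 -0.3  0.4]
t 9.0 row 291 pred 306 theta~0.5 31.79 [-0.0299  0.1479  0.0121] F [ 0.5 -0.5  0.2]
lost
t 21 row 256 pred 301 32.53 [-0.0302  0.1421  0.0252] F [-0.4 -0.7 -0.2]
t 23 row 251 pred 300 32.83 [-0.03    0.1407  0.0268] F [ 0.7  0.8 -0.3]
t 25 row 250 pred 303 33.13 [-0.03    0.14    0.0276] F [0.2 0.2 0.2]
t 26 row 252 pred 308 33.43 [-0.0301  0.139   0.026 ] F [-0.  -0.2  0.7]
t 27 row 253 pred 311 33.73 [-0.03    0.1377  0.0246] F [-0.4 -0.6  0.5]
t 28 row 253 pred 314 34.03 [-0.03    0.1369  0.0241] F [-0.1  0.3  0.9]
YC,off 0.05997224076083582 3.0263180145055912
```

The cover slid about 18 mm onto the plate on the way down, with its near edge on top, so the guard never fired. I'll raise the tool and measure, then push it back off from the plate side.

```bash
python3 - <<'E'
from h import *
movel(W(-.03,.137,.09),down(YAW,0.),max_speed=.2); s=st()
im=capture("wrist"); M=wristM(s); sc=capture("scene"); sd=capture("side")
hsv=cv2.cvtColor(cv2.GaussianBlur(im,(3,3),0),cv2.COLOR_RGB2HSV); m=cv2.inRange(hsv,(100,110,30),(130,255,255))
r=np.flatnonzero(m[:,275:295].mean(1)>128); print("rows",r[0],r[-1], [L(unproj(M,(284,q),z)) for q,z in((r[0],.007),(r[0],.014),(r[-1],.014),(r[-1],.026))])
from itertools import product
for n,i,seeds in(("scene",sc,None),("side",sd,None)):
    Mc=camera_model(n); px=proj(Mc,np.array([W(-.03,.10,.018)]))[0]; mk=comp(i,"blue",px); 
    for z in(.014,.02): c,d,t=rect(Mc,mk,z); print(n,L(np.r_[c,z]),d,round(t-YAW,3))
a=sd[140:260,190:330]; b=sc[120:240,215:355]; c=im[200:420,140:420]
q=lambda i,w,h:cv2.resize(i,(w,h),interpolation=cv2.INTER_CUBIC)
o=np.vstack([np.hstack([q(b,400,343),q(a,400,343)]),np.hstack([q(c,326,256),q(im,342,256),np.zeros((256,132,3),np.uint8)])])
cv2.imwrite("pics/m2.png",cv2.cvtColor(o,cv2.COLOR_RGB2BGR))
E
```

```text
34.62 [-0.0302  0.1368  0.0897] F [0.2 0.4 0.3]
rows 219 334 [array([-0.0296,  0.1362,  0.007 ]), array([-0.0296,  0.1387,  0.014 ]), array([-0.0297,  0.0493,  0.014 ]), array([-0.0297,  0.0585,  0.026 ])]
scene [-0.0275  0.0998  0.014 ] [102.4  70.2] -0.001
scene [-0.0252  0.0951  0.02  ] [101.8  69.8] -0.001
side [-0.0256  0.0998  0.014 ] [100.6  69.5] 0.029
side [-0.0286  0.0945  0.02  ] [100.   69.1] 0.029
```

```bash
python3 - <<'E'
from h import *
R=down(YAW,0.)
movel(W(-.03,.028,.07),R,max_speed=.25); movel(W(-.03,.028,.011),max_speed=.15,guard=5); st("down")
print(movel(W(-.03,.068,.011),max_speed=.06,guard=12)); st("pushed")
movel(W(-.03,.060,.011),max_speed=.1); movel(W(-.03,.10,.09),max_speed=.25); s=st()
im=capture("wrist"); M=wristM(s)
hsv=cv2.cvtColor(cv2.GaussianBlur(im,(3,3),0),cv2.COLOR_RGB2HSV); m=cv2.inRange(hsv,(100,110,30),(130,255,255))
r=np.flatnonzero(m[:,275:295].mean(1)>128); print("rows",r[0],r[-1], [L(unproj(M,(284,q),z)) for q,z in((r[0],.014),(r[-1],.014),(r[-1],.026))])
for n in("scene","side"):
    i=capture(n); Mc=camera_model(n); mk=comp(i,"blue",proj(Mc,np.array([W(-.03,.13,.014)]))[0]); c,d,t=rect(Mc,mk,.014); print(n,L(np.r_[c,.014]),d,round(t-YAW,3))
E
```

```text
down 35.8 [-0.0307  0.0298  0.0092] F [0.1 0.5 0.3]
False
pushed 36.61 [-0.03    0.0679  0.011 ] F [ 0.7 -0.5 -0.4]
 37.37 [-0.0297  0.1005  0.0906] F [-0.   1.  -0.1]
rows 134 253 [array([-0.0293,  0.1571,  0.014 ]), array([-0.0292,  0.0778,  0.014 ]), array([-0.0292,  0.0834,  0.026 ])]
scene [-0.0242  0.1168  0.014 ] [97.4 82. ] 0.008
side [-0.0288  0.1152  0.014 ] [96.7 78.9] -0.001
```

It's back flat, flush and square (y≈0.117). Repeating the tip with the sequence that held, going deep at 27° and staying deep through the flip.

```bash
cat > tip3.py <<'E'
import h; from h import *
f=lean_of(0); z0=-.0009
movel(W(-.03,.19,.06),down(YAW,f),max_speed=.3); movel(W(-.03,.19,z0),max_speed=.15); 
print(movel(W(-.03,.150,z0),max_speed=.03,guard=4)); s=st("contact"); y=L(s["position"])[1]
below=-(z0-tcp_at(0,0,0)[0][1])/np.cos(f); h.YC=.0753; h.YC+=y-tcp_at(0,0,below)[0][0]; print("YC",h.YC,below)
if not .073<h.YC<.0785: raise SystemExit("bad contact")
go(0,.002,below,v=.02); r,M=edge_rows(); off=r-pred_row(M,0,h.YC)
sched=[(t,.002,below,.03) for t in range(2,16,2)]+[(t,.002,.0035+.0001*(t-15),.03) for t in(15,17,19,21,23,25)]+[(26,.002,.008,.05),(27,.002,.0147,.05)]
sched+=[(t,.001,.0147,.05) for t in range(29,45,3)]+[(t,.001,.0147,.08) for t in range(46,108,6)]
for t,p,b,v in sched:
    go(t,p,b,v=v)
    if t in(10,19,25,27,29,32,35,38,41,44,52,64,76,88,94,106):
        r,M=edge_rows(); q=pred_row(M,t,h.YC)+off; st(f"t {t} row {r} pred {q:.0f}")
        if t<80 and (r is None or abs(r-q)>22): print("lost",t); break
E
python3 tip3.py
```

```text
True
contact 39.46 [-0.0301  0.1659 -0.001 ] F [-0.3  3.   0.6]
YC 0.07578738995108564 0.0036086974511929516
t 10 row 307 pred 306 41.06 [-0.03    0.165   0.0133] F [-2.1 10.6  1.9]
t 19 row 257 pred 298 42.36 [-0.0301  0.1592  0.0235] F [0.2 0.2 0.1]
lost 19
```

It slipped between 10° and 19°. About 18 s remain. I'll retry with a vertical finger, which puts the tip about 6 mm under the bevel edge, as deep as the table allows.

```bash
cat > tip4.py <<'E'
import h; from h import *
h.lean_of=lambda t:0.0
R=down(YAW,0.); z0=-.0022
movel(W(-.03,.185,.03),R,max_speed=.25); movel(W(-.03,.185,z0),max_speed=.12)
print(movel(W(-.03,.150,z0),max_speed=.03,guard=4)); s=st("contact"); y=L(s["position"])[1]
below=tcp_at(0,0,0)[0][1]-z0; h.YC=.0753; h.YC+=y-tcp_at(0,0,below)[0][0]; print("YC",h.YC,below)
if not .072<h.YC<.0795: raise SystemExit("bad contact")
go(0,.002,below,v=.03); r,M=edge_rows(); off=r-pred_row(M,0,h.YC)
sched=[(t,.002,below,.04) for t in range(2,25,2)]+[(t,.001,below+max(0,t-30)*.0006,.05) for t in range(26,46,3)]+[(t,.001,.0147,.1) for t in range(48,108,6)]
for t,p,b,v in sched:
    go(t,p,b,v=v)
    if t in(6,10,14,18,22,26,32,38,44,60,78,90,102):
        r,M=edge_rows(); q=pred_row(M,t,h.YC)+off; st(f"t {t} row {r} pred {q:.0f}")
        if t<50 and (r is None or abs(r-q)>22): print("lost",t); break
E
python3 tip4.py
```

```text
True
contact 44.23 [-0.0302  0.167  -0.0023] F [0.2 2.9 1.9]
YC 0.07600000000000001 0.006200000000000001
t 6 row 312 pred 312 45.33 [-0.0302  0.1665  0.0062] F [-2.1 12.9  0.7]
t 10 row 312 pred 312 45.88 [-0.0302  0.166   0.0118] F [-1.8 12.5  0.6]
t 14 row 311 pred 311 46.42 [-0.0301  0.1651  0.0174] F [-1.5 11.7  1. ]
t 18 row 310 pred 309 46.98 [-0.0301  0.1638  0.0229] F [-2.6 10.4  2.9]
t 22 row 308 pred 307 47.52 [-0.03    0.1622  0.0283] F [-0.8 10.8  3.5]
t 26 row 307 pred 306 48.08 [-0.03    0.1604  0.0334] F [-1.1  5.9  2.5]
t 32 row 305 pred 306 48.62 [-0.03    0.1572  0.0399] F [-2.   9.1  4.5]
t 38 row 303 pred 312 49.17 [-0.0299  0.1546  0.0437] F [-4.1 20.2 12.4]
t 44 row 303 pred 318 49.73 [-0.0296  0.1516  0.0472] F [-7.1 33.3 22.5]
t 60 row 302 pred 309 50.52 [-0.03    0.1326  0.0612] F [ 0.9  0.5 -1. ]
t 78 row 270 pred 311 51.33 [-0.03    0.1127  0.0716] F [-0.7  0.2 -0.1]
t 90 row 254 pred 312 51.88 [-0.03    0.0977  0.0743] F [0.1 0.7 1.2]
t 102 row 247 pred 315 52.42 [-0.03    0.0825  0.0736] F [0.6 0.5 0.5]
```

```bash
python3 - <<'E'
from h import *
s=sense(); im=capture("wrist"); sd=capture("side"); a=sd[140:260,190:330]; b=a
q=lambda i,w,h:cv2.resize(i,(w,h),interpolation=cv2.INTER_CUBIC)
cv2.imwrite("pics/m3.png",cv2.cvtColor(np.hstack([q(a,400,343),q(im,400,300+43)]),cv2.COLOR_RGB2BGR))
M=wristM(s); hsv=cv2.cvtColor(cv2.GaussianBlur(im,(3,3),0),cv2.COLOR_RGB2HSV); m=cv2.inRange(hsv,(100,110,30),(130,255,255))
r=np.flatnonzero(m[:,275:295].mean(1)>128); print(r[0],r[-1],[L(unproj(M,(284,k),.014)) for k in(r[0],r[-1])])
E
```

```text
247 357 [array([-0.0295,  0.0717,  0.014 ]), array([-0.0295, -0.0115,  0.014 ])]
```

View pics/m3.png

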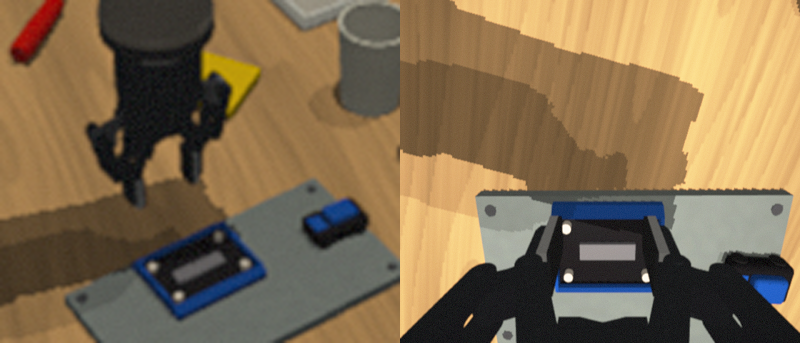

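The cover has flipped. It lies open side up on the plate, white posts visible. Its rear edge is at row ~247 of the full wrist image and the plate edge at ~233, so a few mm of plate show and nothing overhangs. The gadget and twin look undisturbed and the robot is clear, so no further push is needed and I'm handing in.

```bash
python3 - <<'E'
from h import *
movel(W(-.03,.0825,.12),max_speed=.2); st(); print(close_job())
E
```

```text
52.91 [-0.0296  0.0828  0.1207] F [-0.6 -0.4 -0.3]
the job is handed in; nothing more can be done
None
```

I handed the job in at about 53 s: the last picture shows the cover flipped, open side up and wholly on the plate, with the gadget on the plate undisturbed and the robot clear; it took several tries, the flip was too fast to see, and no verdict came back.

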